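# Make the label printer ready and print a label

### The arm

A 6-joint arm with a two-finger parallel gripper is mounted at the origin on a cart in front of the work surface, level with it; the furniture and walls round the work are solid. World frame = base frame: x ahead of the robot, y to its left, z up, the work surface at z = 0. Lengths are in m, angles in degrees, forces in N, time in s.
With the tool pointing down it reaches from about 0.375 to 0.9 m from the base axis. Payload 3.1 kg.
Tool frame: the origin (TCP) lies between the finger pads; the fingertips stand 19 mm ahead of it and the grasp point (between the pads) is the TCP; z points along the fingers, x is the direction in which the jaws open and shut, and the axes are right-handed (so a half turn about z gives the same grasp; the last joint's range is limited). The gripper opens to 87 mm and grips with 3 to 60 N. Pads are 19 mm wide; open, the fingers measure 117 mm over their backs; the gripper's body (75 mm by 190 mm) begins 51 mm behind the grasp point.
Start: joints at [-75.659, 30.224, 82.088, -0, 67.689, -10.227], TCP at [0.26, -0.568, 0.242] pointing down, gripper open.
Joint ranges: [-176.69, 176.69], [-43.24, 126.21], [12.49, 139.97], [-82, 262], [0, 151.66], [-163.58, 163.58]. Speed limits (degrees/s): [159.86, 159.86, 180, 180, 180, 180].

### API

Orientations are given as a 3x3 rotation matrix whose columns are the frame's x, y, z axes.
In Python, from rig import read_state, capture, camera_info, hand_in, spot_in, silhouettes gives the robot as it stands.
- The arm moves only by the shell command python3 -m jog 'ROWS'. ROWS is text: rows parted by semicolons, each of 7 numbers parted by spaces: the shift along the tool's x, y, z in m, then the turn, a rotation vector about the tool's x, y, z in degrees, then the opening, from 0 (shut) to 1 (fully open). A call has 1 to 8 rows; each row is the pose to reach, as a shift and turn from the pose commanded when the call began, along the tool's axes at that moment; what a row does not reach only later rows make up. A row lasts 1/8 s, in which the tool goes at most 62.5 mm and 10.7 degrees, less where a joint would pass 70% of its speed; a pose out of reach is approached as far as the arm can. A call with a gripper value outside its range is refused whole. The fingers move at their own pace and stop on an object; the grip force is fixed at half the most. Time passes only in rows, so rows that repeat a pose let the fingers close. It gives the time, the measured TCP pose, the force and the opening at its end, in the units of the state.
- read_state(): the state, without advancing time (a new reading comes with each control period).
- capture(name): name is "side" or "top" or "wrist"; returns (picture, depth): 480x640x3 uint8, red, green, blue; 480x640 float32, m along the optical axis (not along the pixel's ray), 0 where there is no reading.
- camera_info(name): a dict with "vfov" (degrees; the focal length in pixels is half the picture's height over the tangent of half this angle, whatever the lens; pixels are square), "cx", "cy" (the principal point, pixels), "R" (3x3) and "t" (3): a world point X has camera coordinates R X + t; the wrist camera has in their place "tool_from_camera" (4x4, takes a point from camera to tool coordinates, whose origin is the TCP and whose axes are the tool frame's). Camera axes: x right, y down, z forward; pixel columns grow to the right and rows downward; lengths in m; the calibration is good to about 2 mm. The wrist camera is an equidistant fisheye: a pixel r from the principal point sees the ray r / f radians off the axis. A picture is of the moment at which its call begins: read the wrist's pose just before it. camera_info takes no time and is no camera call.
- hand_in(): hands the job in, once; it reports no verdict.
Trained networks look in the newest picture that a camera, given by its name, has taken for a name from the list of things; names that differ only in an ending like _2 or _b are one class to them, and where a whole thing is asked for, a point or a joint stands for the part that bears it (a point fixed in the world has none). Each returns a list of dicts, best first, with "score" (0 to 1); they miss things now and then, are a little off and sometimes report something else, mostly with a low value. They report only what shows in the picture. A call takes as long as a camera call.
- spot_in(label, camera): "centre" ([x, y, z] in m, in world coordinates, good to about 4 mm: the middle of the surface that is visible of it).
- silhouettes(label, camera): "region" (480x640 bool, what is visible of it).
The state is a dict: "time_s": time; "joint_positions": joint angles; "qvel": joint speeds; "tau": joint torques, N m; "position": TCP position; "tcp_rot": TCP orientation; "force": force on the tool from outside, world axes, zero at the start; "moment": the same for the moment, N m; "opening": opening from 0.0 (shut) to 1.0 (fully open).
Only numpy, scipy, OpenCV 4.12 (cv2) and the standard library are available. Lean on these libraries where they do the work, as an engineer would, in place of code of your own. Each camera call takes 0.05 s, during which the arm holds its last target.

### The job

The label printer's roll cover stands open: with closed fingers push the cover down until it is fully shut, then press the right-hand half of the big rocker switch all the way down to switch the printer on, then press the long bar-shaped print key right down for a moment and let it come up again. Keep to this order, do not press the small round cancel key between the rocker and the print key, do not ring the counter bell, and leave the printer, the jars and the shaker standing where they are: nothing is to be gripped or lifted.

Things in the scene. Friction and masses are not known exactly. Their poses are not given: they have to be found in the camera images.
- printer: Grey label printer, 120 (x) by 150 (y) mm, top 68 mm up, 0.85 kg, loose on rubber feet. Origin: centre of its underside; x runs from its front (label outlet, towards the robot at yaw 0) to its rear, y to its left. Left half: roll bay with cover. Right half, all at y = -38 mm, rear to front: rocker (x = 36), cancel key (x = -2), print key (x = -42).
- cover (a joint): Angle of the grey roll cover (108 x 68 x 5 mm) about its hinge at the printer's rear (x = 50, y = 37, z = 66 mm in the printer's frame). 0 = shut, its upper face 71 mm above the table; starts open at 0.4 to 0.6 rad, front edge up. Stiff hinge: it stays where left; 1 to 2 N near the front edge pushes it down.
- cover_press (a point): Point to push on the upper face of the cover: mid-width, 12 mm behind its free front edge, 96 mm from the hinge. It moves with the cover, down and slightly forward (towards the printer's front); shut, it lies 46 mm in front of the printer's middle.
- rocker (a joint): Angle of the black rocker switch, 48 mm long across the printer (y) and 24 mm wide (x), pivoting at its middle about the printer's x axis. -0.16 = off (left half down, right half up), +0.16 = on (right half fully down). It stays where it is left; about 3 N on the end of the half tips it.
- rocker_press (a point): Point to press on the upper face of the rocker's right half, 17 mm to the right of its pivot. It is about 82 mm above the table when off and about 77 mm when on; its z axis is square to the face.
- print_key (a joint): Travel of the print key, 0 = up, 0.005 m = right down. It springs back; right down takes about 5 N.
- print_top (a point): Centre of the top face of the print key, a black bar 46 mm long across the printer (y) and 14 mm wide (x), its top 77 mm above the table when up (9 mm proud of the printer's top).
- cancel_key (a joint): Travel of the cancel key, 0 = up, 0.005 m = right down. Not to be pressed.
- cancel_top (a point): Centre of the top of the small round black cancel key, 15 mm across, 77 mm above the table, between the rocker and the print key. Not to be pressed.
- bell: Chromed counter bell, 74 mm across the foot, 52 mm high, loose on the table beside the printer, to its left or its right. Origin at the centre of its underside. Not to be rung or moved.
- bell_button (a joint): Travel of the button on top of the bell, 0 = up, 0.003 m = down. Not to be pressed.
- honey_jar: Honey jar with a red lid, 62 mm across, 86 mm high, loose, behind the work. Origin at the centre of its underside. Bystander.
- jam_jar: Jam jar with a grey-white lid, 62 mm across, 99 mm high, loose, behind the work. Origin at the centre of its underside. Bystander.
- salt_shaker: Salt shaker, 44 mm across, 90 mm high, loose, behind the work. Origin at the centre of its underside. Bystander.

How it is judged:
By the outcome, as a careful person would: the job done as asked, in the order asked, and still so for the second after the job is handed in, with the robot touching nothing.
It also fails if it takes over 43 s, if anything falls off the work surface, if the arm or the gripper's body presses on something with over 40 N, if the wrist force passes 120 N, or if a joint passes its speed limit or range.

## Working session

There is one attempt and no reset: what is moved stays moved. The work goes in short steps, Python scripts to look and compute and a shell command to move; the robot and the scene stay as the last step left them, time stands still between calls to the robot, and variables do not carry over. Pictures are saved under pics/ and viewed, and the job is handed in when it is done.

```bash
mkdir -p pics; ls
python3 - <<'E'
from rig import *
import cv2, numpy as np
s=read_state();print(s)
for n in ("side","top"):
    p,d=capture(n); cv2.imwrite(f"pics/{n}0.png",p[:,:,::-1]); np.save(f"pics/{n}0d.npy",d)
    print(n,camera_info(n))
    for l in ("printer","cover","cover_press","rocker","rocker_press","print_key","print_top","cancel_top","bell"):
        r=spot_in(l,n); print(l,[(np.round(q["centre"],4).tolist(),round(q["score"],2)) for q in r[:2]])
print(read_state()["time_s"])
E
```

```text
pics
{'time_s': 0.0, 'joint_positions': array([-7.56585675e+01,  3.02788451e+01,  8.21566838e+01,  2.13047953e-03,
        6.76892594e+01, -1.02267197e+01]), 'qvel': array([-0.14474106,  0.01065924, -0.10044008,  0.10581183, -0.10940428,
       -0.03613131]), 'tau': array([-1.00592245e-04, -4.40035272e+01, -1.76595658e+01,  6.33235043e-02,
        5.81945095e-02, -1.64368016e-04]), 'position': array([ 0.25972657, -0.56771498,  0.24057124]), 'tcp_rot': array([[ 4.15761917e-01, -9.09473349e-01, -5.06152825e-04],
       [-9.09470979e-01, -4.15762012e-01,  2.11861303e-03],
       [-2.13726121e-03, -4.20507310e-04, -9.99997628e-01]]), 'force': array([ 0.35376199, -0.01464533, -0.15021739]), 'moment': array([-0.02000597,  0.01166598, -0.03402491]), 'opening': 1.0023712068364534}
side {'vfov': 56.22004051376162, 'cx': 326.1208058490276, 'cy': 250.99312349529114, 'R': array([[ 0.88869128, -0.45840747, -0.0095084 ],
       [-0.32042062, -0.60608269, -0.72800714],
       [ 0.32796103,  0.65002029, -0.6855036 ]]), 't': array([-0.51158679,  0.31796947,  0.60514348])}
printer [([0.6144, 0.2104, 0
[... 582 characters left out ...]
, 'R': array([[-0.01381897, -0.9989885 ,  0.04279037],
       [-0.99458128,  0.00932287, -0.10354308],
       [ 0.10303942, -0.04398936, -0.99370409]]), 't': array([0.10079671, 0.64075244, 0.86285743])}
printer [([0.6184, 0.245, 0.0677], 0.84), ([0.7354, 0.1112, 0.0892], 0.72)]
cover [([0.6354, 0.2803, 0.0964], 0.97)]
cover_press [([0.6368, 0.278, 0.0954], 0.61)]
rocker [([0.6471, 0.2031, 0.082], 0.77)]
rocker_press [([0.6429, 0.1954, 0.0783], 0.91)]
print_key [([0.5729, 0.2209, 0.0802], 0.67)]
print_top [([0.5672, 0.219, 0.0739], 0.56)]
cancel_top [([0.6356, 0.2816, 0.0935], 0.64), ([0.607, 0.2052, 0.0723], 0.52)]
bell [([0.6045, 0.0043, 0.0308], 0.88), ([0.6432, 0.1997, 0.0806], 0.37)]
1.0
```

View pics/top0.png

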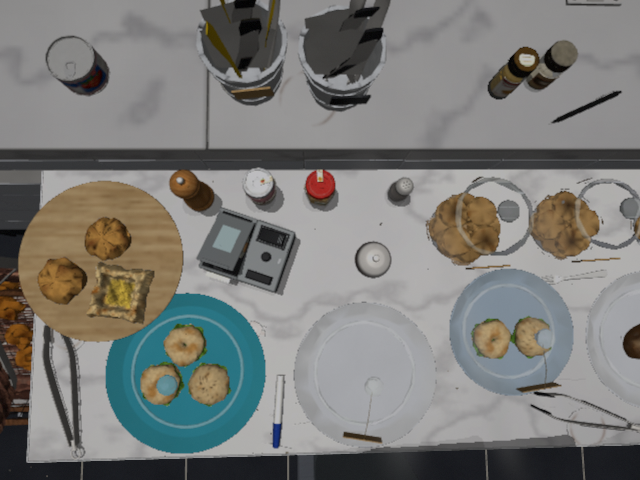

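View pics/side0.png

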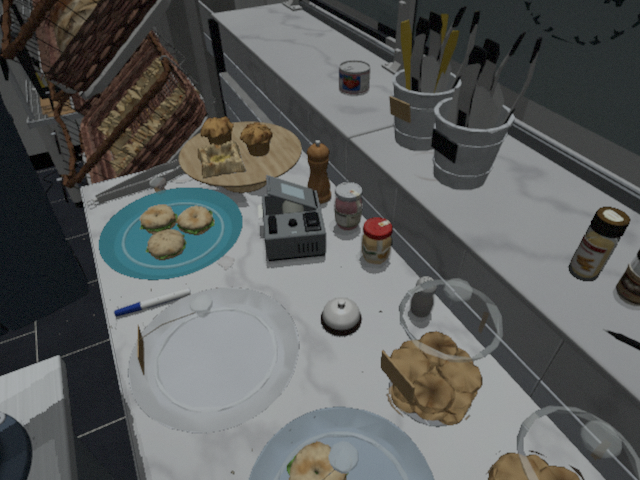

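```bash
cat > h.py <<'E'
import numpy as np, cv2
from rig import *
def cloud(n,d):
    c=camera_info(n); f=240/np.tan(np.radians(c["vfov"]/2))
    v,u=np.mgrid[0:480,0:640]
    P=np.stack([(u-c["cx"])/f*d,(v-c["cy"])/f*d,d],-1)
    return (P-c["t"])@c["R"]
def proj(n,X):
    c=camera_info(n); f=240/np.tan(np.radians(c["vfov"]/2))
    p=np.atleast_2d(X)@c["R"].T+c["t"]; return np.c_[p[:,0]/p[:,2]*f+c["cx"],p[:,1]/p[:,2]*f+c["cy"]]
E
python3 - <<'E'
from h import *
for n,(u0,u1,v0,v1) in dict(top=(185,315,195,305),side=(250,340,165,275)).items():
    im=cv2.imread(f"pics/{n}0.png")[v0:v1,u0:u1]
    cv2.imwrite(f"pics/{n}0z.png",cv2.resize(im,None,fx=5,fy=5,interpolation=cv2.INTER_CUBIC))
    X=cloud(n,np.load(f"pics/{n}0d.npy"))
    w=X[v0:v1,u0:u1].reshape(-1,3)
    h,e=np.histogram(w[:,2],bins=np.arange(-.02,.15,.01)); print(n,h)
    t=w[(w[:,2]>.060)&(w[:,2]<.073)]
    print("top plane z",np.median(t[:,2]), cv2.minAreaRect((t[:,:2]*1000).astype(np.float32)))
    a=w[(w[:,2]>.02)&(w[:,0]<.72)]
    print("all rect",cv2.minAreaRect((a[:,:2]*1000).astype(np.float32)))
    tb=w[(w[:,2]<.01)];print("table z",np.median(tb[:,2]))
E
```

```text
top [   0 2619 5108  434  309  114  201  215 1888 1341  601  452  498  426
   46    3]
top plane z 0.06868009320167437 ((635.3947143554688, 242.7523956298828), (241.0419464111328, 183.54136657714844), 88.75421142578125)
all rect ((620.2432861328125, 245.46498107910156), (250.64784240722656, 199.24761962890625), 89.94969177246094)
table z 0.0006328334119187329
side [   8 1005 2924  385  387  390  477  587 1330  761  878  282  238  194
   16    0]
top plane z 0.06852310951706862 ((652.6190185546875, 268.24151611328125), (216.50523376464844, 157.7693328857422), 70.76244354248047)
all rect ((563.318359375, -18.51434326171875), (912.2766723632812, 175.00706481933594), 74.63258361816406)
table z 0.0007748432840474805
```

View pics/top0z.png

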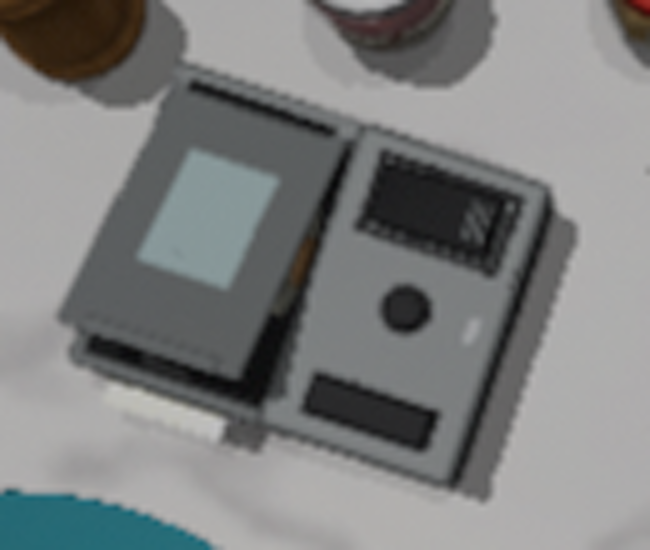

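View pics/side0z.png

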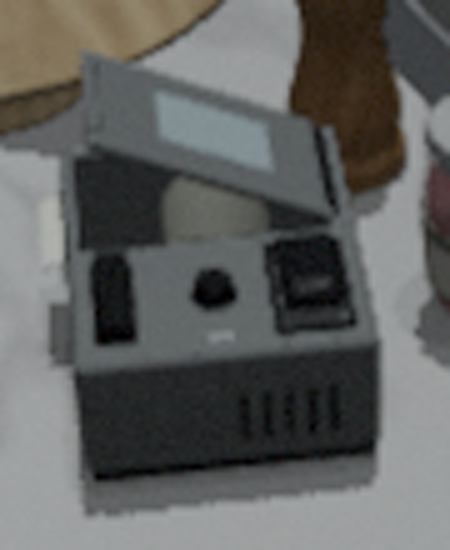

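```bash
cat > fit.py <<'E'
from h import *
from scipy.optimize import least_squares
pts=[((548,188),(60,-75,68)),((450,480),(-60,-75,68)),((185,68),(60,75,68)),((371,411),(-42,-38,77)),((406,308),(-2,-38,77)),((439,211),(36,-38,70)),
((315,373),(-35,-15,77)),((440,410),(-35,-61,77)),((428,450),(-49,-61,77)),((303,412),(-49,-15,77))]
uv=np.array([p[0] for p in pts],float)/5-0.4+[185,195]
L=np.array([p[1] for p in pts])/1000
def W(q,L):
    c,s=np.cos(q[2]),np.sin(q[2]); L=np.atleast_2d(L)
    return np.c_[q[0]+c*L[:,0]-s*L[:,1],q[1]+s*L[:,0]+c*L[:,1],L[:,2]]
if __name__=="__main__":
    r=least_squares(lambda q:(proj("top",W(q,L))-uv).ravel(),[.61,.24,-.3])
    q=r.x;print(q,np.degrees(q[2]));print(np.round(r.fun.reshape(-1,2),1).tolist())
    for n,l in dict(print=(-.042,-.038,.077),cancel=(-.002,-.038,.077),rock=(.036,-.038,.078),rockpress=(.036,-.055,.08),coverpress_shut=(-.046,.037,.071),hinge=(.05,.037,.066)).items(): print(n,np.round(W(q,l),4))
    # side check
    im=cv2.imread("pics/side0.png")
    for l in [(60,-75,68),(-60,-75,68),(-42,-38,77),(-2,-38,77),(36,-38,77),(-60,75,68),(60,75,68)]:
        a=proj("side",W(q,np.array(l)/1000))[0]; print(l,np.round((a-[250,165]+.4)*5))
    # cover angle from depth points
    for n in("top","side"):
        X=cloud(n,np.load(f"pics/{n}0d.npy")).reshape(-1,3)
        c,s=np.cos(q[2]),np.sin(q[2]); D=X-[q[0],q[1],0]
        l=np.c_[c*D[:,0]+s*D[:,1],-s*D[:,0]+c*D[:,1],D[:,2]]
        m=(l[:,0]>-.06)&(l[:,0]<.03)&(l[:,1]>.01)&(l[:,1]<.065)&(l[:,2]>.08)&(l[:,2]<.14)
        p=np.polyfit(l[m,0],l[m,2],1); print(n,m.sum(),p,np.arctan(-p[0]), l[m,0].min(),l[m,2].max())
        for box in [(-.048,-.036,-.055,-.02,.072),(.028,.044,-.06,-.02,.072)]:
            m=(l[:,0]>box[0])&(l[:,0]<box[1])&(l[:,1]>box[2])&(l[:,1]<box[3])&(l[:,2]>box[4])
            print(m.sum(),np.median(l[m,2]),np.polyfit(l[m,1],l[m,2],1))
        m=(abs(l[:,2]-.068)<.003)&(abs(l[:,0])<.07)&(abs(l[:,1])<.085)
        print("top extents",[np.percentile(l[m,i],[1,99]).round(4).tolist() for i in(0,1)])
E
python3 fit.py
```

```text
[ 0.62248109  0.24580188 -0.32498092] -18.620035322174857
[[1.5, -1.0], [0.7, 1.9], [-2.1, -1.7], [0.0, 0.1], [0.0, -0.0], [0.3, 0.3], [0.5, 0.2], [-0.6, 0.5], [-0.6, -0.2], [0.4, -0.3]]
print [[0.5705 0.2232 0.077 ]]
cancel [[0.6085 0.2104 0.077 ]]
rock [[0.6445 0.1983 0.078 ]]
rockpress [[0.639  0.1822 0.08  ]]
coverpress_shut [[0.5907 0.2956 0.071 ]]
hinge [[0.6817 0.2649 0.066 ]]
(60, -75, 68) [380. 340.]
(-60, -75, 68) [ 71. 373.]
(-42, -38, 77) [109. 289.]
(-2, -38, 77) [211. 279.]
(36, -38, 77) [306. 269.]
(-60, 75, 68) [ 53. 145.]
(60, 75, 68) [328. 118.]
top 1297 [-0.49097034  0.0976627 ] 0.45639781912299465 -0.04607657317513399 0.12306536000809884
126 0.0777488352622232 [-0.00366917  0.07756681]
184 0.08077833348425247 [-0.14449108  0.07506603]
top extents [[-0.0595, 0.0587], [-0.0743, 0.0709]]
side 546 [-0.49234583  0.09876701] 0.4575055470512167 -0.043768811182554906 0.12157674891081431
66 0.07774981121073692 [0.00801339 0.07809243]
93 0.08109292067388295 [-0.11664571  0.07611455]
top extents [[-0.057, 0.0609], [-0.0752, 0.0672]]
```

```bash
cat > go.py <<'E'
import sys
from fit import *
from scipy.spatial.transform import Rotation as Ro
q=[0.62248109,0.24580188,-0.32498092]
def go(l,tipz):
    s=read_state(); w=W(q,np.array([l[0],l[1],0])/1000)[0]; T=np.array([w[0],w[1],tipz/1000+.019])
    c,sn=np.cos(q[2]),np.sin(q[2]); Rt=np.array([[c,sn,0],[sn,-c,0],[0,0,-1.]])
    R=s["tcp_rot"]
    d=s["position"]-[q[0],q[1],0]
    print("local tip mm",np.round([1e3*(c*d[0]+sn*d[1]),1e3*(-sn*d[0]+c*d[1]),1e3*(d[2]-.019)],1),"t",s["time_s"],"F",s["force"].round(1))
    print("target",T.round(4),"shift",(R.T@(T-s["position"])).round(4),"turn",Ro.from_matrix(R.T@Rt).as_rotvec(degrees=True).round(1))
go([float(a) for a in sys.argv[1:3]],float(sys.argv[3]))
E
python3 go.py -42 37 160
```

```text
local tip mm [ -83.7 -887.4  222.6] t 1.0 F [-0.3 -0.3  0.8]
target [0.5945 0.2943 0.179 ] shift [-0.6455 -0.663   0.0625] turn [  0.   -0.  -46.8]
```

```bash
python3 -m jog '-0.04 -0.04 0 0 0 -6 0; -0.08 -0.08 0 0 0 -12 0; -0.12 -0.12 0 0 0 -18 0; -0.16 -0.16 0 0 0 -24 0; -0.2 -0.205 0 0 0 -30 0; -0.24 -0.245 0 0 0 -36 0; -0.28 -0.285 0 0 0 -42 0; -0.32 -0.33 0 0 0 -46.8 0'; python3 go.py -42 37 160
```

```text
time_s: 2.0
position: [0.4275, -0.1387, 0.2419]
tcp_rot: [[0.948, -0.318, 0.001], [-0.318, -0.948, -0.001], [0.001, 0.0, -1.0]]
force: [0.8, -1.0, 0.8]
opening: 0.172
local tip mm [ -62.  -426.6  222.9] t 2.0 F [ 0.8 -1.   0.8]
target [0.5945 0.2943 0.179 ] shift [ 0.0208 -0.4636  0.0628] turn [ 0.  -0.1  0.1]
```

```bash
python3 -m jog '0.002 -0.05 0 0 0 0 0; 0.005 -0.11 0 0 0 0 0; 0.008 -0.17 0 0 0 0 0; 0.01 -0.23 0 0 0 0 0; 0.013 -0.29 0 0 0 0 0; 0.016 -0.35 0.01 0 0 0 0; 0.018 -0.41 0.035 0 0 0 0; 0.021 -0.463 0.063 0 0 0 0'; python3 -m jog '0 0 0 0 0 0 0; 0 0 0 0 0 0 0';python3 go.py -42 37 123
python3 - <<'E'
from h import *
p,d=capture("wrist");cv2.imwrite("pics/w1.png",p[:,:,::-1])
p,d=capture("side");cv2.imwrite("pics/s1.png",cv2.resize(p[100:340,180:500,::-1],None,fx=2.5,fy=2.5))
E
```

```text
time_s: 3.0
position: [0.5959, 0.2941, 0.1786]
tcp_rot: [[0.948, -0.319, 0.002], [-0.319, -0.948, 0.001], [0.002, -0.001, -1.0]]
force: [0.7, -0.6, 0.1]
opening: 0.005
time_s: 3.25
position: [0.5943, 0.2916, 0.1782]
tcp_rot: [[0.948, -0.319, -0.001], [-0.319, -0.948, -0.001], [-0.001, 0.001, -1.0]]
force: [-0.7, -0.5, 0.8]
opening: 0.007
local tip mm [-41.3  34.5 159.2] t 3.25 F [-0.7 -0.5  0.8]
target [0.5945 0.2943 0.142 ] shift [-0.0007 -0.0026  0.0362] turn [0.1 0.  0. ]
```

View pics/w1.png

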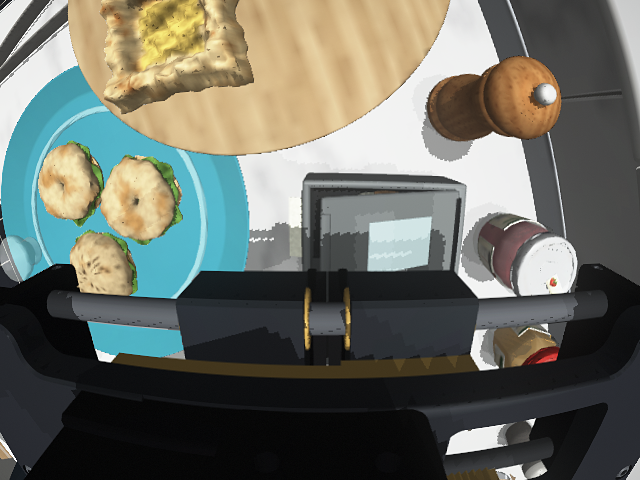

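View pics/s1.png

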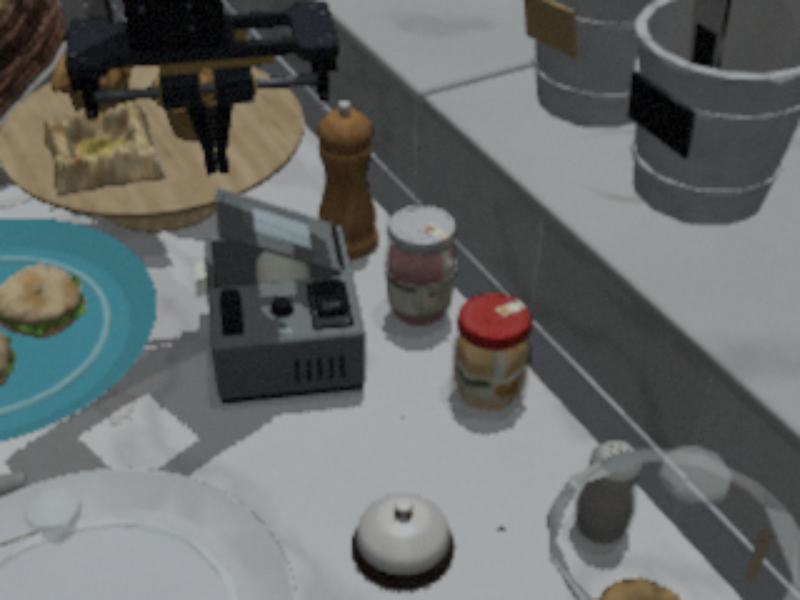

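Run:
```python
from h import *
from fit import W
q=[0.62248109,0.24580188,-0.32498092]
X=np.concatenate([cloud(n,np.load(f"pics/{n}0d.npy")).reshape(-1,3) for n in("top","side")])
c,s=np.cos(q[2]),np.sin(q[2]); D=X-[q[0],q[1],0]
l=np.c_[c*D[:,0]+s*D[:,1],-s*D[:,0]+c*D[:,1],D[:,2]]*1000
m=(abs(l[:,0])<180)&(abs(l[:,1])<180)&(l[:,2]>125)
print(m.sum(),l[m].min(0),l[m].max(0),l[m].mean(0), np.percentile(l[m],[2,98],axis=0))
m=(abs(l[:,0])<180)&(abs(l[:,1])<180)&(l[:,2]>80)
H,_,_=np.histogram2d(l[m,0],l[m,1],bins=[np.arange(-180,181,30)]*2);print(H.astype(int))
```

```text
6411 [ -32.79041819 -130.42053486  125.03706776] [179.99956533 179.9469707  919.45730533] [108.43743394  62.21643388 304.23024061] [[ -32.79041819 -130.42053486  128.04175207]
 [ 178.95078149  176.07116317  919.45730533]]
[[   0    0    0    0    0    0    0    0    0  145  654  343]
 [   0    0    0    0    0    0    0    0    0  297  638  244]
 [   0    0    0    0    0    0    0    0    0  363  596  359]
 [   0    0    0    0    0    0    0    0    0  336  386  372]
 [   0 1199    0    1    6   10  213  209   74  195  374  368]
 [   0    0    0    0    3    0  396  409  140   29  350  367]
 [   0    0    0    5   64    4  380  383  124    0   68  314]
 [   0    0    0   17  177   12   64   68   24   55  213   13]
 [   0    0    0    0    0    0    0    0    0  474  406   37]
 [   0    0    0    0    0  165  395  105    0   33  101  168]
 [   0    0  259  174    0  177  359  122  167  330  646  596]
 [   0    6  405  306   11  179  349  692  658  606  416  403]]
```

Run:
```python
from h import *
q=[0.62248109,0.24580188,-0.32498092]
c,s=np.cos(q[2]),np.sin(q[2])
for n in("top","side"):
    d=np.load(f"pics/{n}0d.npy");X=cloud(n,d);X=X[d>0]; D=X-[q[0],q[1],0]
    l=np.c_[c*D[:,0]+s*D[:,1],-s*D[:,0]+c*D[:,1],D[:,2]]*1000
    for z0,z1 in((80,100),(100,120),(120,140),(140,170),(170,400)):
        m=(l[:,0]>-160)&(l[:,0]<160)&(abs(l[:,1])<160)&(l[:,2]>z0)&(l[:,2]<z1)
        H,_,_=np.histogram2d(l[m,0],l[m,1],bins=[np.arange(-160,161,40)]*2);print(n,z0,'\n',H.astype(int))
```

```text
top 80 
 [[  0   0   0   0   0   0 255 341]
 [  0   0   0   0   0   0 328 427]
 [  0   0   3   8   0   0 259 490]
 [  0   0   5   3  53  44  53 460]
 [  0   0  97  28 384 307   0  99]
 [  0   0  37  12   2   0  14   2]
 [  0   0   0  45 179   3   0   0]
 [  1 324 101  29 135   4  62  64]]
top 100 
 [[  0   0   0   0   0   0   0 236]
 [  0   0   0   0   0   0   0 167]
 [  0   0   0   0  56  50   0   0]
 [  0   0   0   0 424 345   0   0]
 [  0   0   0   0   0   0   0   0]
 [  0   0   0   0   0   0  44  15]
 [  0   0   0  30 142   9  10   0]
 [  0   0   0  37 159   7   5   1]]
top 120 
 [[  0   0   0   0   0   0   0   0]
 [  0   0   0   0   0   0   0   0]
 [  0   0   0   0  21   9   0   0]
 [  0   0   0   0   0   0   0   0]
 [  0   0   0   0   0   0   0   0]
 [  0   0   0   0   0   0 120 269]
 [  0   0   0   0   0   0  38 138]
 [  0   0   0   0   0   0   0   0]]
top 140 
 [[  0   0   0   0   0   0   0   0]
 [  0   0   0   0   0   0   0   0]
 [  0   0   0   0   0   0   0   0]
 [  0   0   0   0   0   0   0   0]
 [  0   0   0   0   0   0   0   0]
 [  0   0   0   0   0   0   1  76]
 [  0   
[... 984 characters left out ...]
0  0  0  0  0  0]
 [ 0  0  0  0 10  2  0  0]
 [ 0  0  0  0  3  1  0  0]
 [ 0  0  0  0  0  0  0  0]
 [ 0  0  0  0  0  0 85 89]
 [ 0  0  0  0  0  0 45 49]
 [ 0  0  0  0  0  0 58 66]]
side 140 
 [[ 0  0  0  0  0  0  0  0]
 [ 0  0  0  0  0  0  0  0]
 [ 0  0  0  0  0  0  0  0]
 [ 0  0  0  0  0  0  0  0]
 [ 0  0  0  0  0  0  0  0]
 [ 0  0  0  0  0  0  1 29]
 [ 0  0  0  0  0  0  0 18]
 [ 0  0  0  0 10 65 79 65]]
side 170 
 [[  0   0   0   0   0   0   0   0]
 [  0   0   0   0   0   0   0   0]
 [  0   0   0   0   0   0   0   0]
 [  0   0   0   0   0   0   0   0]
 [  0   0   0   0   0   0   0   0]
 [  0   0   0   0   0   0   0   0]
 [  0   0   0   0   0   0   0   0]
 [  0   0   0   0   1  35  76 129]]
```

```bash
python3 -m jog '0 -0.001 0.012 0 0 0 0; -0.001 -0.002 0.024 0 0 0 0; -0.001 -0.002 0.036 0 0 0 0; -0.001 -0.002 0.043 0 0 0 0; -0.001 -0.002 0.05 0 0 0 0; -0.001 -0.002 0.057 0 0 0 0; -0.002 -0.002 0.064 0 0 0 0; -0.002 -0.002 0.07 0 0 0 0';python3 go.py -44 37 69
```

```text
time_s: 4.35
position: [0.5935, 0.2944, 0.1082]
tcp_rot: [[0.948, -0.319, 0.0], [-0.319, -0.948, 0.0], [0.0, -0.0, -1.0]]
force: [-0.6, 0.5, 0.8]
opening: 0.005
local tip mm [-43.   36.8  89.2] t 4.35 F [-0.6  0.5  0.8]
target [0.5926 0.2949 0.088 ] shift [-0.001  -0.0001  0.0202] turn [-0. -0. -0.]
```

```bash
python3 -m jog '0 0 0.005 0 0 0 0; -0.001 0 0.01 0 0 0 0; -0.001 0 0.014 0 0 0 0; -0.001 0 0.017 0 0 0 0; -0.001 0 0.019 0 0 0 0;-0.001 0 0.0205 0 0 0 0;-0.001 0 0.0215 0 0 0 0';python3 go.py -44 37 69
python3 - <<'E'
from h import *
p,d=capture("side");cv2.imwrite("pics/s2.png",cv2.resize(p[100:340,180:500,::-1],None,fx=2.5,fy=2.5))
E
```

```text
time_s: 5.22
position: [0.5926, 0.2948, 0.0899]
tcp_rot: [[0.948, -0.319, 0.0], [-0.319, -0.948, 0.0], [0.0, -0.0, -1.0]]
force: [-5.3, -1.5, 16.5]
opening: 0.002
local tip mm [-44.   36.9  70.9] t 5.225 F [-5.3 -1.5 16.5]
target [0.5926 0.2949 0.088 ] shift [-0.     -0.0001  0.0019] turn [-0. -0.  0.]
```

View pics/s2.png

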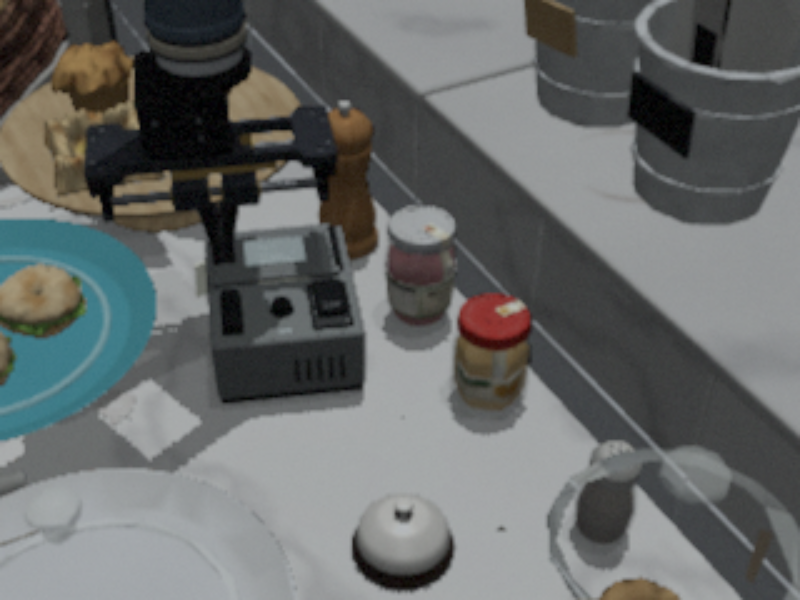

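```bash
python3 -m jog '0 0 -0.01 0 0 0 0; 0 0 -0.025 0 0 0 0; 0 0 -0.045 0 0 0 0; 0.02 0.025 -0.05 0 0 0 0; 0.045 0.05 -0.05 0 0 0 0; 0.065 0.075 -0.05 0 0 0 0; 0.08 0.096 -0.05 0 0 0 0; 0.08 0.096 -0.05 0 0 0 0'
python3 - <<'E'
from h import *
p,d=capture("side");cv2.imwrite("pics/s3.png",cv2.resize(p[165:275,240:370,::-1],None,fx=5,fy=5,interpolation=cv2.INTER_CUBIC));np.save("pics/s3d.npy",d)
a=cv2.imread("pics/side0.png").astype(int); b=p[:,:,::-1].astype(int)
q=[0.62248109,0.24580188,-0.32498092]
c,s=np.cos(q[2]),np.sin(q[2])
X=cloud("side",d).reshape(-1,3);D=X-[q[0],q[1],0]
l=np.c_[c*D[:,0]+s*D[:,1],-s*D[:,0]+c*D[:,1],D[:,2]]*1000
m=(l[:,0]>-55)&(l[:,0]<45)&(l[:,1]>8)&(l[:,1]<66)&(l[:,2]>55)&(l[:,2]<90)
print(m.sum(),np.polyfit(l[m,0],l[m,2],1),np.median(l[m,2]))
E
python3 go.py 36 -60 88
```

```text
time_s: 6.28
position: [0.6388, 0.1764, 0.1381]
tcp_rot: [[0.947, -0.322, 0.002], [-0.322, -0.947, 0.0], [0.001, -0.001, -1.0]]
force: [-0.3, 0.9, 0.4]
opening: 0.006
743 [-6.61321318e-03  7.18359844e+01] 72.13745426447883
local tip mm [ 36.6 -59.5 118.9] t 6.325 F [ 0.2  1.1 -0. ]
target [0.6374 0.1774 0.107 ] shift [-0.0006  0.0005  0.0309] turn [-0.  -0.  -0.1]
```

View pics/s3.png

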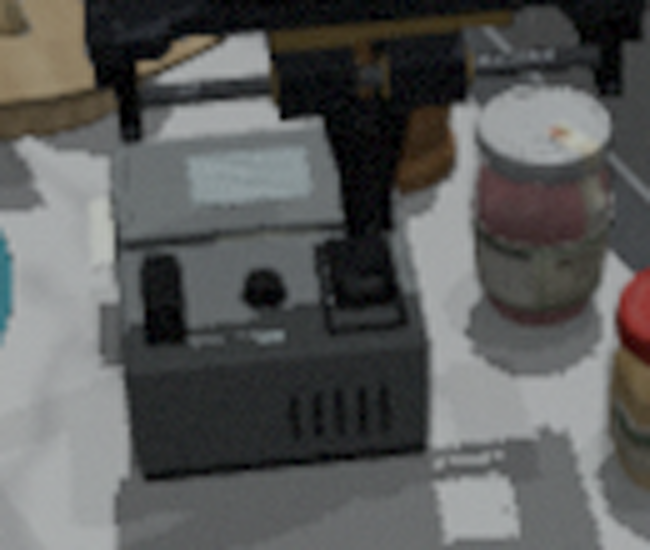

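```bash
python3 -m jog '0 0 0.012 0 0 0 0; 0 0 0.024 0 0 0 0; 0 0 0.032 0 0 0 0; 0 0 0.036 0 0 0 0; 0 0 0.039 0 0 0 0; 0 0 0.0415 0 0 0 0; 0 0 0.0415 0 0 0 0';python3 go.py 36 -60 76
```

```text
time_s: 7.2
position: [0.637, 0.1775, 0.0966]
tcp_rot: [[0.948, -0.319, -0.002], [-0.319, -0.948, -0.001], [-0.001, 0.002, -1.0]]
force: [-4.3, -3.5, 6.2]
opening: 0.003
local tip mm [ 35.5 -60.1  77.6] t 7.2 F [-4.3 -3.5  6.2]
target [0.6374 0.1774 0.095 ] shift [ 0.0005 -0.0001  0.0016] turn [0.1 0.1 0. ]
```

```bash
python3 -m jog '0 0 0.0015 0 0 0 0; 0 0 0.0025 0 0 0 0; 0 0 0.0025 0 0 0 0';python3 go.py 36 -60 76
```

```text
time_s: 7.58
position: [0.637, 0.1775, 0.0962]
tcp_rot: [[0.948, -0.319, -0.001], [-0.319, -0.948, -0.001], [-0.0, 0.002, -1.0]]
force: [-7.6, -3.7, 16.2]
opening: 0.005
local tip mm [ 35.6 -60.1  77.2] t 7.575 F [-7.6 -3.7 16.2]
target [0.6374 0.1774 0.095 ] shift [ 0.0004 -0.0001  0.0012] turn [0.1 0.  0. ]
```

```bash
python3 -m jog '0 0 -0.01 0 0 0 0; 0 0 -0.025 0 0 0 0; 0 0 -0.04 0 0 0 0; -0.03 -0.01 -0.045 0 0 0 0; -0.055 -0.018 -0.045 0 0 0 0; -0.078 -0.022 -0.045 0 0 0 0; -0.078 -0.022 -0.045 0 0 0 0'
python3 - <<'E'
from h import *
p,d=capture("side");cv2.imwrite("pics/s4.png",cv2.resize(p[165:275,240:370,::-1],None,fx=5,fy=5,interpolation=cv2.INTER_CUBIC))
q=[0.62248109,0.24580188,-0.32498092]
c,s=np.cos(q[2]),np.sin(q[2])
def loc(n,d):
    X=cloud(n,d).reshape(-1,3)[d.ravel()>0];D=X-[q[0],q[1],0]
    return np.c_[c*D[:,0]+s*D[:,1],-s*D[:,0]+c*D[:,1],D[:,2]]*1000
l=loc("side",d)
p2,d2=capture("top");cv2.imwrite("pics/t4.png",cv2.resize(p2[195:305,185:315,::-1],None,fx=5,fy=5,interpolation=cv2.INTER_CUBIC))
for l in (l,loc("top",d2)):
    m=(l[:,0]>27)&(l[:,0]<45)&(l[:,1]>-60)&(l[:,1]<-16)&(l[:,2]>71)&(l[:,2]<88)
    print(m.sum(),np.polyfit(l[m,1],l[m,2],1) if m.sum()>9 else 0)
E
python3 go.py -42 -38 80
```

```text
time_s: 8.45
position: [0.5696, 0.2248, 0.1386]
tcp_rot: [[0.948, -0.318, -0.001], [-0.318, -0.948, 0.0], [-0.001, 0.0, -1.0]]
force: [0.4, 0.1, 0.7]
opening: 0.004
146 [ 0.14715325 86.04936193]
5 0
local tip mm [-40.8 -36.8 119.7] t 8.55 F [ 0.2 -0.6  0.1]
target [0.5705 0.2232 0.099 ] shift [-0.0013  0.0012  0.0397] turn [-0.1 -0.1  0. ]
```

View pics/s4.png

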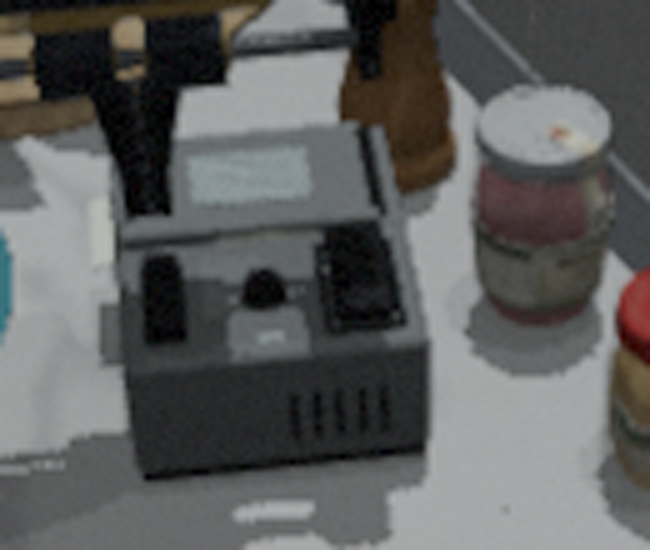

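View pics/t4.png

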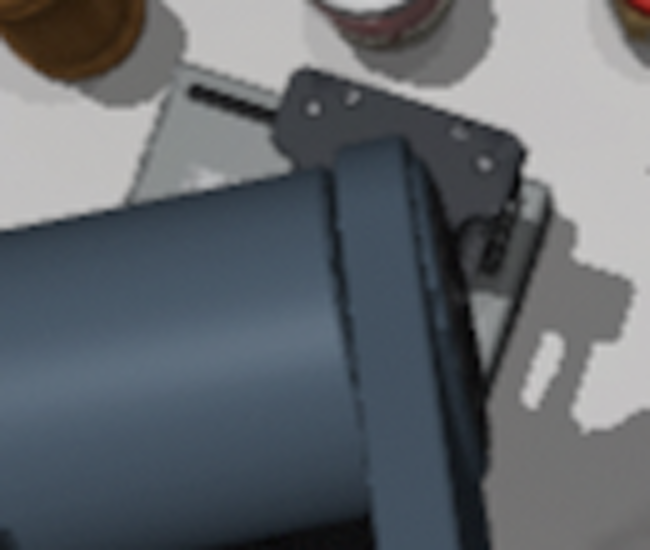

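```bash
python3 -m jog '0 0 0.01 0 0 0 0; 0 0 0.022 0 0 0 0; -0.001 0.001 0.033 0 0 0 0; -0.001 0.001 0.04 0 0 0 0; -0.001 0.001 0.044 0 0 0 0; -0.001 0.001 0.047 0 0 0 0; -0.001 0.001 0.049 0 0 0 0; -0.001 0.001 0.049 0 0 0 0';python3 go.py -42 -38 71
```

```text
time_s: 9.55
position: [0.569, 0.223, 0.0913]
tcp_rot: [[0.948, -0.319, -0.001], [-0.319, -0.948, -0.001], [-0.0, 0.001, -1.0]]
force: [-4.5, -2.0, 13.6]
opening: 0.004
local tip mm [-43.4 -38.7  72.3] t 9.55 F [-4.5 -2.  13.6]
target [0.5705 0.2232 0.09  ] shift [ 0.0014 -0.0007  0.0013] turn [0.1 0.  0. ]
```

```bash
python3 -m jog '0 0 0.001 0 0 0 0; 0 0 0.001 0 0 0 0'; python3 go.py -42 -38 71; python3 -m jog '0 0 -0.012 0 0 0 0; 0 0 -0.03 0 0 0 0; 0 0 -0.06 0 0 0 0; 0 0 -0.1 0 0 0 0; -0.02 0.05 -0.12 0 0 0 0; -0.02 0.1 -0.12 0 0 0 0; -0.03 0.15 -0.12 0 0 0 0; -0.04 0.2 -0.12 0 0 0 0'
python3 -m jog '-0.01 0.05 0 0 0 0 0; -0.02 0.1 0 0 0 0 0; -0.02 0.1 0 0 0 0 0'
python3 - <<'E'
from h import *
p,d=capture("side");cv2.imwrite("pics/s5.png",cv2.resize(p[100:340,180:500,::-1],None,fx=2.5,fy=2.5))
q=[0.62248109,0.24580188,-0.32498092]
c,s=np.cos(q[2]),np.sin(q[2])
def loc(n,d):
    X=cloud(n,d).reshape(-1,3)[d.ravel()>0];D=X-[q[0],q[1],0]
    return np.c_[c*D[:,0]+s*D[:,1],-s*D[:,0]+c*D[:,1],D[:,2]]*1000
p2,d2=capture("top");cv2.imwrite("pics/t5.png",cv2.resize(p2[195:305,185:315,::-1],None,fx=5,fy=5,interpolation=cv2.INTER_CUBIC))
for l in (loc("side",d),loc("top",d2)):
    for b in [(27,45,-60,-16,71,88),(-55,45,8,66,55,90),(-48,-36,-57,-20,60,85),(-6,2,-42,-34,60,85)]:
        m=(l[:,0]>b[0])&(l[:,0]<b[1])&(l[:,1]>b[2])&(l[:,1]<b[3])&(l[:,2]>b[4])&(l[:,2]<b[5])
        print(m.sum(),np.median(l[m,2]).round(1),np.polyfit(l[m,1],l[m,2],1).round(3),np.polyfit(l[m,0],l[m,2],1).round(3))
print(read_state()["time_s"],read_state()["force"])
E
```

```text
time_s: 9.8
position: [0.569, 0.223, 0.0911]
tcp_rot: [[0.948, -0.319, -0.0], [-0.319, -0.948, -0.001], [-0.0, 0.001, -1.0]]
force: [-7.2, -2.5, 17.7]
opening: 0.005
local tip mm [-43.4 -38.7  72.1] t 9.8 F [-7.2 -2.5 17.7]
target [0.5705 0.2232 0.09  ] shift [ 0.0014 -0.0007  0.0011] turn [0.1 0.  0. ]
time_s: 10.8
position: [0.4677, 0.0454, 0.209]
tcp_rot: [[0.948, -0.319, 0.003], [-0.319, -0.948, -0.0], [0.003, -0.001, -1.0]]
force: [0.8, -0.4, -0.3]
opening: 0.004
time_s: 11.18
position: [0.4161, -0.044, 0.2087]
tcp_rot: [[0.946, -0.325, 0.001], [-0.325, -0.946, -0.0], [0.001, 0.0, -1.0]]
force: [0.5, 0.6, -0.9]
opening: 0.008
148 80.6 [ 0.169 86.952] [1.0000e-02 8.0079e+01]
801 72.2 [2.1000e-02 7.1224e+01] [-4.0000e-03  7.1964e+01]
37 78.2 [5.5000e-02 7.9848e+01] [4.5000e-02 8.0057e+01]
  return _methods._mean(a, axis=axis, dtype=dtype,
  ret = ret.dtype.type(ret / rcount)
Traceback (most recent call last):
TypeError: expected non-empty vector for x
```

View pics/s5.png

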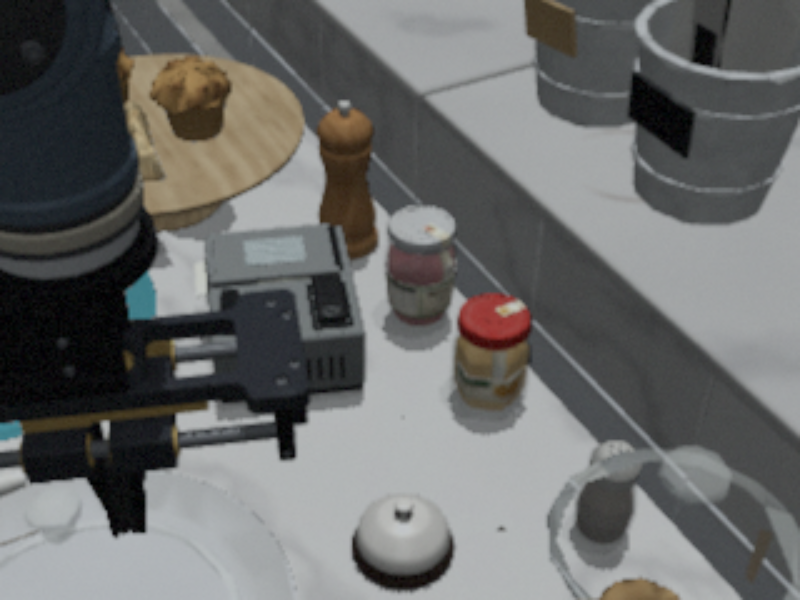

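View pics/t5.png

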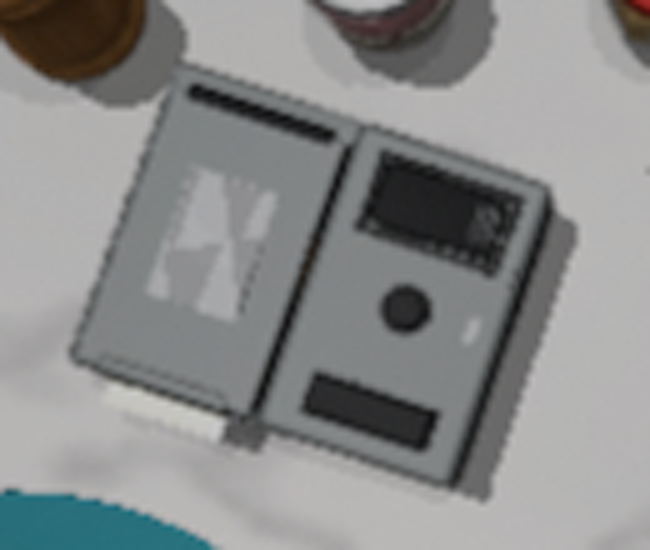

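```bash
python3 -c "
from rig import *
print(read_state()['time_s'],read_state()['qvel'].round(1));print(hand_in())"
```

```text
11.275 [ 2.   0.6 -0.5 -0.1  0.  -0.1]
the job is handed in; nothing more can be done
None
```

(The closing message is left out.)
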